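Slide the cover home on a pump housing

ROBOT

A 6-joint arm with a two-finger parallel gripper is mounted at the origin on the work surface. World frame = base frame: x ahead of the robot, y to its left, z up, the work surface at z = 0. Lengths are in mm, angles in degrees, forces in N, time in s.
With the tool pointing down it reaches from about 375 to 750 mm from the base axis. Payload 9 kg.
Tool frame: the origin (TCP) lies midway between the tips of the shut fingers; the grasp point (between the pads) lies 19 mm behind it; z points along the fingers, y is the line along which they close (so a half turn about z gives the same grasp; the last joint's range is limited). The gripper opens to 85 mm and grips with 20 to 120 N. Pads are 22 mm wide; open, the fingers measure 114 mm over their backs; the gripper's body (76 mm by 85 mm) begins 54 mm behind the grasp point. The pads swing forward as they close: fully open they stand 13 mm farther back than shut.
Start: joints at [-76.702, 5.964, 5.575, 89.605, 0, 77.527], TCP at [260.885, -540.348, 231.331] pointing down, gripper open.
Joint ranges: [-171.21, 171.21], [-48.23, 106.86], [-62.78, 66.21], [-105.2, 120.99], [-86.42, 89.51], [-180, 180]. Speed limits (degrees/s): [127.2, 127.2, 147.25, 180, 180, 180].

INTERFACE

Orientations are given as a 3x3 rotation matrix whose columns are the frame's x, y, z axes.
In Python, from cell import bot gives the robot as it stands. The module is installed in compiled form; this text tells all that it offers.
- The arm moves only by the tool arm_command, never from a script. Its argument "increments" is a list that holds one entry, the list of rows, each a list of 5 numbers: the opening, from -1 (shut) to 1 (fully open), then the shift along the tool's x, y, z in m, then the turn about the tool's z in rad. In form: [[[gripper, tx, ty, tz, twist], ...]]. A call has 1 to 8 rows; each row shifts and turns the commanded pose from where the row before left it, along the tool's axes as they then stand; what a row does not reach is not made up. A row lasts 1/12 s, in which the tool goes at most 41.7 mm and 7.16 degrees, less where a joint would pass 70% of its speed; a pose out of reach is approached as far as the arm can. A call with a gripper value outside its range is refused whole. The fingers move at their own pace and stop on an object; "squeeze" is the grip in N (left out, the last holds). Time passes only in rows, so rows that do not move let the fingers close. It gives the time, the measured TCP pose, the force, the opening and the grip force at its end, in the units of the state.
- bot.read_state(): the state, without advancing time (a new reading comes with each control period).
- bot.snapshot(name): name is "side" or "top"; returns a dict with "img" (420x560x3 uint8, red, green, blue), "fov_y" (degrees; the focal length in pixels is half the picture's height over the tangent of half this angle, whatever the lens; pixels are square), "cx", "cy" (the principal point, pixels), "R" (3x3) and "t" (3): a world point X has camera coordinates R X + t. Camera axes: x right, y down, z forward; pixel columns grow to the right and rows downward; lengths in mm; the calibration is good to about 2 mm. A picture is of the moment at which its call begins. There is no depth.
- bot.finish_job(): hands the job in; it is judged then, once.
The state is a dict: "time": time; "joint_positions": joint angles; "dq": joint speeds; "effort": joint torques, N m; "ee_pos": TCP position; "ee_rot": TCP orientation; "wrist_force": force on the tool from outside, world axes, zero at the start; "moment": the same for the moment, N m; "finger_gap": opening from 0.0 (shut) to 1.0 (fully open); "grasp_force": force on a finger pad.
Only numpy, scipy, OpenCV 4.12 (cv2) and the standard library are available. Lean on these libraries where they do the work, as an engineer would, in place of code of your own. Each camera call takes 0.05 s, during which the arm holds its last target. There are 200 camera calls.

TASK

Close the open pump housing: slide the solid square cover off its wooden block and across onto the housing, without lifting it, until its round spigot drops into the bore and it lies fully home and level, its four sides lined up with the housing's so the bolt holes meet. The housing is not fixed down, so push gently and leave it standing where it is. Leave the open flange, the spanner and the pipe nipple as they lie.

Things in the scene. Friction and masses are not known exactly. Their poses are not given: they have to be found in the camera images.
- housing: Grey pump housing, loose (1.3-2.5 kg; slides at about 10 N): block 120 x 120 mm, 70 mm high, flat top, round bore 95 mm across, 50 mm deep, open at the top (1.5 mm chamfer). Pipe stubs 42 mm across jut 21 mm from its +x and -x faces, 32 mm up. Origin: centre of underside, on the bore axis; z up, x, y along its sides. A wooden block stands 14 mm off its +y and -y sides.
- cover: Solid aluminium cover (0.3 to 0.6 kg): square flange 120 x 120 x 12 mm; below it a round spigot 91 mm across, 7 mm deep, 1.5 mm chamfer. Starts spigot down on either wooden block: flange 7 to 19 mm above the block. Origin: centre of the spigot's underside; z up, x, y square to the sides. Any quarter turn is right. Home: flange on the housing's top, origin 63 mm above the housing's underside.
- block_right: Wooden block fixed to the bench, on the housing's -y side: 150 mm (its x) by 134 mm (its y), 70 mm high, so its top is level with the housing's. Origin: centre of its underside; axes parallel to the housing's.
- block_left: The same kind of wooden block on the housing's +y side.
- flange: Open square flange, aluminium, 100 x 100 mm, 14 mm thick, with a 61 mm hole right through its middle, lying on the block that does not carry the cover. Not needed; leave it. Origin: centre of its underside.
- spanner: Steel spanner 170 mm long, lying flat on the bench between the robot and the housing. Leave it. Origin: under its middle; x along it.
- nipple: Short steel pipe, 48 mm across and 55 mm high, standing on end beyond the housing. Leave it. Origin: centre of its underside.
Things that resemble listed ones, but are neither listed nor needed, are in the scene too. What is shaped like the cover but black is not meant.

How it is judged (in metres and radians):
At the end, for the whole second after the job is handed in: The cover lies on the housing with its spigot in the bore: centred to 4 mm, down to within 1.5 mm of fully home, level to 0.02 rad, its sides lined up with the housing's to 0.08 rad (any quarter turn), at rest; the housing stands upright within 10 mm of where it began (horizontal distance between cover and housing below 0.004 m and z of cover in the frame of housing between 0.061 and 0.0645 m and angle between each of cover, housing's own z axis and vertical below 0.02 rad and (angle between the x axis of cover and the x axis of housing, either way round below 0.08 rad or angle between the x axis of cover and the y axis of housing, either way round below 0.08 rad) and distance of housing from where it was at the start of the episode below 0.01 m and linear speed of each of cover, housing below 0.01 m/s); the robot touches nothing.
It fails at once if the cover is lifted more than 15 mm above the block and housing tops (height (world z) of cover above 0.085 m).
It fails at once if the cover falls off the blocks and housing (height (world z) of cover below 0.045 m).
It fails at once if the housing is shoved more than 15 mm (distance of housing from where it was at the start of the episode above 0.015 m).
It fails at once if the open flange is moved more than 20 mm (distance of flange from where it was at the start of the episode above 0.02 m).
It fails at once if the spanner or the nipple is moved more than 20 mm (distance of any of spanner, nipple from where it was at the start of the episode above 0.02 m).
It also fails if it takes over 72 s, if anything falls off the work surface, if the arm or the gripper's body presses on something with over 40 N, if the wrist force passes 120 N, or if a joint passes its speed limit or range.

## Working session

There is one attempt and no reset: what is moved stays moved. The work goes in short steps, Python scripts to look and compute and a tool call to move; the robot and the scene stay as the last step left them, time stands still between calls to the robot, and variables do not carry over. Pictures are saved under pics/ and viewed, at most 10 in all, crops included, and the job is handed in when it is done.

Besides the shell and the picture viewer there is one more tool, called after "Emit:" as name([rows], argument=value, ...), one row to a line, values as JSON. arm_command: Moves the arm, as the interface text tells. Its arguments: {"type":"object","properties":{"increments":{"type":"array"},"squeeze":{"type":"number"}},"required":["increments"]}

```bash
mkdir -p pics; cat > h.py <<'E'
import numpy as np, cv2
from cell import bot
def cam(s):
    f=s["img"].shape[0]/2/np.tan(np.radians(s["fov_y"])/2); return f,s["cx"],s["cy"],np.array(s["R"]),np.array(s["t"])
def ray(s,u,v):
    f,cx,cy,R,t=cam(s); d=R.T@np.array([(u-cx)/f,(v-cy)/f,1]); return -R.T@t,d
def onplane(s,u,v,z):
    o,d=ray(s,u,v); return o+d*(z-o[2])/d[2]
def proj(s,X):
    f,cx,cy,R,t=cam(s); c=R@np.array(X,float)+t; return c[0]/c[2]*f+cx,c[1]/c[2]*f+cy
def two(s1,p1,s2,p2):
    o1,d1=ray(s1,*p1);o2,d2=ray(s2,*p2);d1/=np.linalg.norm(d1);d2/=np.linalg.norm(d2)
    k=np.linalg.lstsq(np.c_[d1,-d2],o2-o1,rcond=None)[0];a=o1+k[0]*d1;b=o2+k[1]*d2
    return (a+b)/2,np.linalg.norm(a-b)
E
python3 - <<'E'
from h import *
import pickle
S={}
for n in("side","top"):
    s=bot.snapshot(n);S[n]=s;f,cx,cy,R,t=cam(s);print(n,f,cx,cy,-R.T@t,R.round(2).tolist())
pickle.dump(S,open("s0.pkl","wb"))
for n in S: cv2.imwrite(f"pics/{n}0.png",S[n]["img"][:,:,::-1])
print(bot.read_state())
E
```

```text
side 428.9720479700187 282.27001670684103 214.0256463396187 [-21.45396594 627.33774149 659.58823249] [[-0.7, -0.72, -0.02], [-0.43, 0.44, -0.79], [0.57, -0.54, -0.62]]
top 400.59189754372346 276.7746945316335 212.9551006462393 [455.13261368  94.92945833 942.50821639] [[0.02, -1.0, -0.02], [-1.0, -0.02, -0.06], [0.05, 0.02, -1.0]]
{'time': 0.1, 'joint_positions': array([-7.67030641e+01,  5.99538855e+00,  5.53250655e+00,  8.96049961e+01,
       -3.74542413e-04,  7.75259442e+01]), 'dq': array([-0.01099472, -0.11619481,  0.09979957, -0.01469531, -0.05010359,
       -0.0294469 ]), 'effort': array([ 5.24710325e-03, -5.58203709e+01,  5.04722929e+01,  1.29471679e-02,
       -3.06472803e-04, -4.37639301e-06]), 'ee_pos': array([ 260.79531226, -540.03010754,  230.60765515]), 'ee_rot': array([[ 9.00539042e-01,  4.34775063e-01, -2.78838997e-04],
       [ 4.34775081e-01, -9.00538341e-01,  1.15143178e-03],
       [ 2.49508616e-04, -1.15814152e-03, -9.99999298e-01]]), 'wrist_force': array([0.43439414, 0.19931756, 0.29571831]), 'moment': array([0.0214974 , 0.05599032, 0.00489465]), 'grasp_force': 0.0, 'finger_gap': 0.9993144696158556}
```

View pics/top0.png

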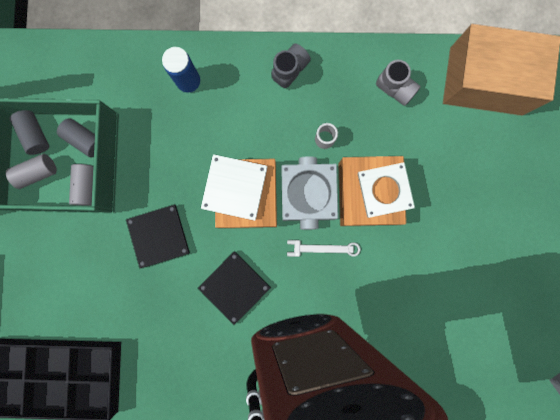

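View pics/side0.png

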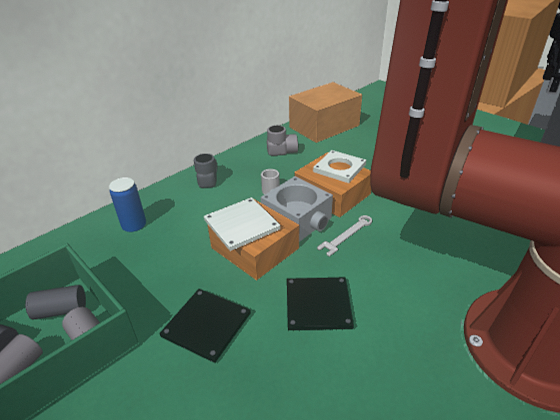

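The top view shows a solid white cover at (235,187) on the left (+y) block, with the housing at (309,191) and its bore. The open flange with a hole is at (386,190), the spanner at (323,249) and the nipple at (327,134).

Candidates for the cover are the white plate (235,187), the black plates (158,236) and (234,288), and the holed flange (386,190). The white plate fits because it is solid aluminium and sits on a wooden block. I'll confirm it in a crop and measure.

```bash
cat > m.py <<'E'
from h import *
import pickle
def quad(m,near):
    cs,_=cv2.findContours(m.astype(np.uint8),cv2.RETR_EXTERNAL,cv2.CHAIN_APPROX_NONE)
    c=[c for c in cs if cv2.pointPolygonTest(c,near,False)>=0]
    if not c: return None
    c=max(c,key=cv2.contourArea); h=cv2.convexHull(c)
    for e in np.arange(.01,.1,.005):
        a=cv2.approxPolyDP(h,e*cv2.arcLength(h,True),True)
        if len(a)==4: break
    a=a[:,0].astype(float); p=c[:,0].astype(float); L=[]
    for i in range(4):   # refine: line fit on each side
        A,B=a[i],a[(i+1)%4];d=(B-A)/np.linalg.norm(B-A);q=p-A;s=q@d;w=abs(q@[-d[1],d[0]])
        k=(w<2.5)&(s>.12*np.linalg.norm(B-A))&(s<.88*np.linalg.norm(B-A))
        vx,vy,x,y=cv2.fitLine(p[k].astype(np.float32),cv2.DIST_HUBER,0,.01,.01).ravel(); L.append(np.cross([x,y,1],[x+vx,y+vy,1]))
    r=[np.cross(L[i-1],L[i]) for i in range(4)]
    return np.array([x[:2]/x[2] for x in r]),cv2.contourArea(c)
E
python3 - <<'E'
from m import *
S=pickle.load(open("s0.pkl","rb"))
T,D=S["top"],S["side"]
def white(s):
    h=cv2.cvtColor(s["img"],cv2.COLOR_RGB2HSV); return (h[...,1]<40)&(h[...,2]>190)
for n,p in(("top",(235,187)),("side",(243,223))):
    s=S[n]; q=quad(white(s),p)
    print(n,s["img"][p[1],p[0]],q and (q[0].round(1).tolist(),q[1]))
    if q: print([onplane(s,*x,89).round(1).tolist() for x in q[0]])
for u,v in((309,191),(290,172),(296,201),(240,195)): print(T["img"][v,u])
a=cv2.resize(T["img"][145:235,190:425],None,fx=3.3,fy=3.3,interpolation=cv2.INTER_CUBIC)
b=cv2.resize(D["img"][140:280,195:375],None,fx=2.1,fy=2.1,interpolation=cv2.INTER_CUBIC)
o=np.zeros((a.shape[0]+b.shape[0],a.shape[1],3),np.uint8);o[:a.shape[0]]=a;o[a.shape[0]:,:b.shape[1]]=b
print(o.shape);cv2.imwrite("pics/crop.png",o[:,:,::-1])
E
```

```text
top [242 248 247] ([[213.0, 154.5], [265.9, 165.6], [254.2, 219.5], [200.7, 208.0]], 2992.5)
[[625.7, 252.7, 89.0], [603.5, 137.9, 89.0], [487.1, 160.3, 89.0], [509.5, 275.7, 89.0]]
side [215 223 220] ([[279.0, 225.0], [228.8, 246.5], [203.8, 216.0], [251.6, 197.6]], 1905.5)
[[485.9, 159.9, 89.0], [508.9, 275.3, 89.0], [623.8, 252.0, 89.0], [600.9, 135.7, 89.0]]
[185 197 205]
[189 202 208]
[131 139 144]
[245 250 249]
(591, 776, 3)
```

View pics/crop.png

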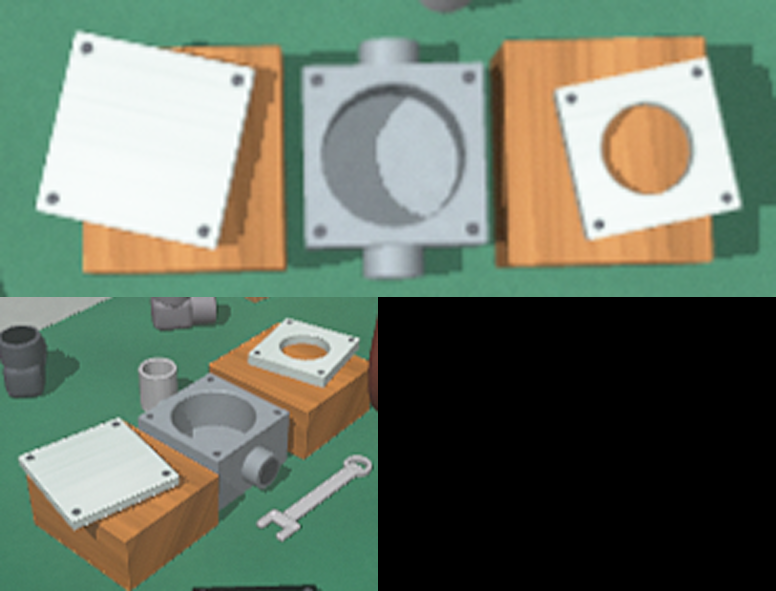

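The crop confirms the solid white cover, with corners at about z = 89 in both views, spigot down on the left block. Next, the housing.

```bash
python3 - <<'E'
from m import *
S=pickle.load(open("s0.pkl","rb"))
T,D=S["top"],S["side"]
# edges of housing top: gradient peaks near rough corner guesses, sub-pixel by line sampling
def line(g,A,B,w=4):
    A,B=np.array(A,float),np.array(B,float);d=(B-A)/np.linalg.norm(B-A);n=np.array([-d[1],d[0]]);P=[]
    for k in np.linspace(.1,.9,40):
        c=A+k*(B-A);o=np.arange(-w,w+.01,.25);q=(c+o[:,None]*n).astype(np.float32)
        v=cv2.remap(g,q[:,:1],q[:,1:],cv2.INTER_LINEAR).ravel();G=abs(np.gradient(cv2.GaussianBlur(v[:,None],(1,5),1).ravel()))
        i=G.argmax()
        if G[i]>2: P.append(q[i])
    vx,vy,x,y=cv2.fitLine(np.array(P),cv2.DIST_HUBER,0,.01,.01).ravel();return np.cross([x,y,1],[x+vx,y+vy,1])
def sub(s,c):
    g=s["img"][...,0].astype(np.float32)
    L=[line(g,c[i],c[(i+1)%4]) for i in range(4)]
    return np.array([(lambda r:r[:2]/r[2])(np.cross(L[i-1],L[i])) for i in range(4)])
ct=sub(T,[(281.5,165.3),(336.7,164.4),(337.9,218.6),(282.7,219.8)])
cs=sub(D,[(262,197),(295,178.5),(332,194),(300,215.5)])
print(ct.round(1).tolist(),cs.round(1).tolist())
wt=[onplane(T,*x,70) for x in ct]; ws=[onplane(D,*x,70) for x in cs]
for n,w in(("top",wt),("side",ws)): 
    w=np.array(w)[:,:2];print(n,w.round(1).tolist(),w.mean(0).round(1),np.linalg.norm(w-np.roll(w,1,0),axis=1).round(1))
# triangulate matching corners
for a,x in zip(wt,ct):
    j=np.argmin([np.linalg.norm(a-b) for b in ws]);print(two(T,x,D,cs[j]))
E
```

```text
[[281.4, 164.6], [336.2, 163.3], [336.9, 218.2], [281.6, 219.4]] [[266.1, 198.8], [283.2, 183.6], [339.4, 189.3], [298.5, 218.0]]
top [[609.7, 104.7], [614.7, -15.1], [494.3, -18.3], [489.3, 101.9]] [552.   43.3] [120.4 119.9 120.4 120.4]
side [[593.3, 99.0], [609.7, 27.1], [495.5, -49.1], [489.4, 97.7]] [547.   43.7] [103.9  73.8 137.2 146.9]
(array([604.64232118,  99.40936932,  65.53448021]), np.float64(15.676891995353692))
(array([629.0346862 ,  -9.3426087 ,  42.75538348]), np.float64(26.16227963333406))
(array([486.37907594, -21.89273266,  88.15394337]), np.float64(18.522771105008452))
(array([488.20727306, 100.9770032 ,  72.63098096]), np.float64(2.7748314907421916))
```

```bash
python3 - <<'E'
from m import *
S=pickle.load(open("s0.pkl","rb"))
T,D=S["top"],S["side"]
ct=[[281.4,164.6],[336.2,163.3],[336.9,218.2],[281.6,219.4]]
P=[onplane(T,*x,70) for x in ct]; g=[proj(D,p) for p in P]; print("guess",np.round(g,1).tolist())
h=cv2.cvtColor(D["img"],cv2.COLOR_RGB2GRAY).astype(np.float32)
def line(g,A,B,w=3):
    A,B=np.array(A,float),np.array(B,float);d=(B-A)/np.linalg.norm(B-A);n=np.array([-d[1],d[0]]);Q=[]
    for k in np.linspace(.15,.85,30):
        c=A+k*(B-A);o=np.arange(-w,w+.01,.25);q=(c+o[:,None]*n).astype(np.float32)
        v=cv2.remap(g,q[:,:1],q[:,1:],cv2.INTER_LINEAR).ravel();G=abs(np.gradient(v));Q.append(q[G.argmax()])
    vx,vy,x,y=cv2.fitLine(np.array(Q),cv2.DIST_HUBER,0,.01,.01).ravel();return np.cross([x,y,1],[x+vx,y+vy,1])
L=[line(h,g[i],g[(i+1)%4]) for i in range(4)]
cs=[(lambda r:r[:2]/r[2])(np.cross(L[i-1],L[i])) for i in range(4)]
w=np.array([onplane(D,*x,70) for x in cs]);print(np.round(cs,1).tolist(),w.round(1).tolist(),w.mean(0))
for a,b in zip(ct,cs): print([np.round(z,1) for z in two(T,a,D,b)])
# cover
C=[[213,154.5],[265.9,165.6],[254.2,219.5],[200.7,208]];E=[[203.8,216],[251.6,197.6],[279,225],[228.8,246.5]]
for a,b in zip(C,E): print("cover",[np.round(z,1) for z in two(T,a,D,b)])
E
```

```text
guess [[259.6, 197.0], [293.9, 176.0], [331.4, 195.0], [297.2, 218.9]]
[[260.4, 196.8], [294.3, 175.5], [332.4, 194.3], [298.2, 218.2]] [[609.0, 102.8, 70.0], [615.5, -17.5, 70.0], [494.4, -22.1, 70.0], [489.4, 98.8, 70.0]] [552.09998077  40.50761991  70.        ]
[array([608.8, 104.2,  71. ]), np.float64(1.8)]
[array([614. , -15.3,  71.8]), np.float64(0.9)]
[array([493.3, -18.7,  72.3]), np.float64(2.4)]
[array([488.4, 101.2,  72. ]), np.float64(2.0)]
cover [array([625.1, 252.1,  88.6]), np.float64(1.6)]
cover [array([602.3, 136.6,  88.9]), np.float64(3.4)]
cover [array([486.7, 159.9,  88.5]), np.float64(1.1)]
cover [array([509.2, 275.4,  89. ]), np.float64(0.6)]
```

The housing's centre is (552, 43) at z ≈ 71, with yaw about 2°. The cover's centre is (556, 207), top at z ≈ 89, yaw −11°. The cover is therefore about 10 mm too far along +x in the housing's frame.

I'll push first from the +x side with both open fingers to square it and centre it in x, then from the +y side.

Emit:
arm_command([
  [[1,0,0,0,-0.124],[1,0,0,0,-0.124],[1,0,0,0,-0.124],[1,0,0,0,-0.124],[1,0,0,0,-0.124],[1,0,0,0,-0.124],[1,0,0,0,-0.124],[1,0,0,0,-0.124]],
])

```text
time: 0.77
ee_pos: [260.8, -540.1, 230.8]
ee_rot: [[0.123, 0.992, -0.0], [0.992, -0.123, 0.001], [0.001, -0.0, -1.0]]
wrist_force: [0.2, -0.6, -0.1]
finger_gap: 0.998
grasp_force: 0.0
```

Emit:
arm_command([
  [[1,0,0,0,-0.124],[1,0,0,0,-0.124],[1,0,0,0,-0.124],[1,0,0,0,-0.124],[1,0,0,0,-0.124],[1,0,0,0,-0.124],[1,0,0,0,-0.124],[1,0,0,0,-0.124]],
])

```text
time: 1.43
ee_pos: [260.8, -540.1, 230.8]
ee_rot: [[-0.764, 0.646, -0.0], [0.646, 0.764, 0.001], [0.001, 0.0, -1.0]]
wrist_force: [-0.4, 0.5, -0.3]
finger_gap: 0.996
grasp_force: 0.0
```

Emit:
arm_command([
  [[1,0,0,0,-0.124],[1,0,0,0,-0.124],[1,0,0,0,-0.124],[1,0,0,0,-0.124],[1,0,0,0,-0.124],[1,0,0,0,-0.124],[1,0,0,0,0],[1,0,0,0,0]],
])

```text
time: 2.1
ee_pos: [260.8, -540.2, 231.0]
ee_rot: [[-0.999, -0.032, -0.0], [-0.032, 0.999, 0.0], [0.0, 0.0, -1.0]]
wrist_force: [-0.5, 0.4, 0.5]
finger_gap: 1.001
grasp_force: 0.0
```

Emit:
arm_command([
  [[1,-0.0173,0.0304,0,0],[1,-0.0173,0.0304,0,0],[1,-0.0173,0.0304,0,0],[1,-0.0173,0.0304,0,0],[1,-0.0173,0.0304,0,0],[1,-0.0173,0.0304,0,0],[1,-0.0173,0.0304,0,0],[1,-0.0173,0.0304,0,0]],
])

```text
time: 2.77
ee_pos: [390.8, -290.7, 231.3]
ee_rot: [[-1.0, -0.031, 0.0], [-0.031, 1.0, -0.0], [-0.0, -0.0, -1.0]]
wrist_force: [-0.1, 0.1, -0.3]
finger_gap: 0.995
grasp_force: 0.0
```

Emit:
arm_command([
  [[1,-0.0173,0.0304,0,0],[1,-0.0173,0.0304,0,0],[1,-0.0173,0.0304,0,0],[1,-0.0173,0.0304,0,0],[1,-0.0173,0.0304,0,0],[1,-0.0173,0.0304,0,0],[1,-0.0173,0.0304,0,0],[1,-0.0173,0.0304,0,0]],
])

```text
time: 3.43
ee_pos: [520.4, -42.5, 231.3]
ee_rot: [[-1.0, -0.031, 0.0], [-0.031, 1.0, -0.0], [-0.0, -0.0, -1.0]]
wrist_force: [1.1, -0.6, -0.7]
finger_gap: 1.002
grasp_force: 0.0
```

Emit:
arm_command([
  [[1,-0.0173,0.0304,0,0],[1,-0.0173,0.0304,0,0],[1,-0.0173,0.0304,0,0],[1,-0.0173,0.0304,0,0],[1,-0.0173,0.0304,0,0],[1,-0.0173,0.0304,0,0],[1,-0.0173,0.0304,0,0],[1,-0.0173,0.0304,0,0]],
])

```text
time: 4.1
ee_pos: [649.8, 205.6, 231.0]
ee_rot: [[-1.0, -0.031, -0.0], [-0.031, 1.0, -0.0], [0.0, -0.0, -1.0]]
wrist_force: [0.6, -1.1, 0.4]
finger_gap: 0.997
grasp_force: 0.0
```

Emit:
arm_command([
  [[1,0,0,0.021,0],[1,0,0,0.021,0],[1,0,0,0.021,0],[1,0,0,0.021,0],[1,0,0,0.021,0],[1,0,0,0.021,0],[1,0,0,0.021,0],[1,0,0,0.021,0]],
])

```text
time: 4.77
ee_pos: [649.1, 203.8, 62.0]
ee_rot: [[-1.0, -0.031, -0.0], [-0.031, 1.0, -0.0], [0.0, -0.0, -1.0]]
wrist_force: [0.4, 0.4, -0.9]
finger_gap: 0.999
grasp_force: 0.0
```

```bash
python3 - <<'E'
from h import *
S={n:bot.snapshot(n)["img"] for n in("side","top")}
a=cv2.resize(S["side"][120:300,150:350],None,fx=2.8,fy=2.8,interpolation=cv2.INTER_CUBIC)[:,:500]
b=cv2.resize(S["top"][100:260,180:280],None,fx=3,fy=3.15,interpolation=cv2.INTER_CUBIC)
o=np.hstack([a,b]);print(o.shape);cv2.imwrite("pics/c2.png",o[:,:,::-1])
s=bot.read_state();print(s["ee_pos"],s["wrist_force"])
E
```

```text
(504, 800, 3)
[646.55919863 203.43210007  58.76958991] [-0.63900327  0.10123747 -0.16010298]
```

View pics/c2.png

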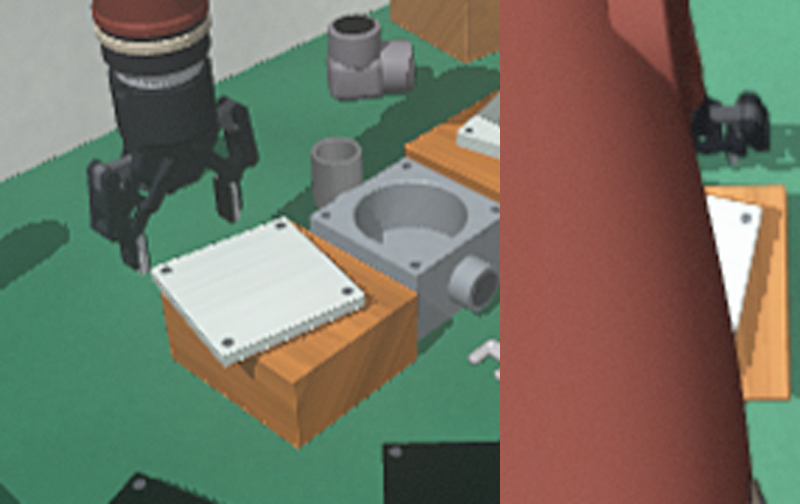

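The crop shows both open fingers beyond the cover's +x edge, tips near side-view pixels (200,216) and (234,198). The cover hasn't been touched.

```bash
python3 - <<'E'
from h import *
s=bot.snapshot("side");r=bot.read_state();print(r["ee_pos"],r["wrist_force"],r["time"])
for p in((200,216.4),(234,198.5)):
  for z in(65,70,75,80): print(p,z,onplane(s,*p,z).round(1))
E
```

```text
[647.78875913 203.61480876  61.3476627 ] [-0.80304095 -0.01101379  0.35303311] 4.9167
(200, 216.4) 65 [656. 243.  65.]
(200, 216.4) 70 [650.3 246.3  70. ]
(200, 216.4) 75 [644.6 249.5  75. ]
(200, 216.4) 80 [638.9 252.7  80. ]
(234, 198.5) 65 [654.1 146.4  65. ]
(234, 198.5) 70 [648.4 150.5  70. ]
(234, 198.5) 75 [642.7 154.5  75. ]
(234, 198.5) 80 [637.1 158.6  80. ]
```

Emit:
arm_command([
  [[1,0,0,0,0],[1,0,0,0,0]],
])

```text
time: 5.08
ee_pos: [650.5, 203.9, 65.3]
ee_rot: [[-0.999, -0.035, 0.003], [-0.035, 0.999, 0.0], [-0.003, 0.0, -1.0]]
wrist_force: [-0.8, -0.9, 0.9]
finger_gap: 0.997
grasp_force: 0.0
```

Emit:
arm_command([
  [[1,0.002,0,0.0005,0],[1,0.002,0,0.0005,0],[1,0.002,0,0.0005,0],[1,0.002,0,0.0005,0],[1,0.002,0,0,0],[1,0.002,0,0,0],[1,0.002,0,0,0],[1,0.002,0,0,0]],
])

```text
time: 5.75
ee_pos: [633.5, 203.3, 61.4]
ee_rot: [[-0.999, -0.036, 0.001], [-0.036, 0.999, 0.0], [-0.001, 0.0, -1.0]]
wrist_force: [2.3, 1.4, 0.2]
finger_gap: 1.002
grasp_force: 0.9
```

Emit:
arm_command([
  [[1,0.002,0,0,0],[1,0.002,0,0,0],[1,0.002,0,0,0],[1,0.002,0,0,0],[1,0.001,0,0,0],[1,0.001,0,0,0],[1,0,0,0,0],[1,0,0,0,0]],
])

```text
time: 6.42
ee_pos: [623.3, 202.7, 61.3]
ee_rot: [[-0.999, -0.036, -0.0], [-0.036, 0.999, -0.0], [0.0, -0.0, -1.0]]
wrist_force: [1.4, 0.0, 0.0]
finger_gap: 0.995
grasp_force: 0.6
```

```bash
cat >> m.py <<'E'
Hc=np.array([552.0,43.0]);
def housing_frame(P,yaw=2.0,c=Hc):
    a=np.radians(yaw);return (np.asarray(P)[...,:2]-c)@np.array([[np.cos(a),-np.sin(a)],[np.sin(a),np.cos(a)]])
def white(s,lo=190):
    h=cv2.cvtColor(s["img"],cv2.COLOR_RGB2HSV); return (h[...,1]<40)&(h[...,2]>lo)
def cover(n,p,z=89,lo=190):
    s=bot.snapshot(n);q=quad(white(s,lo),p)
    if q is None: print(n,"none");return s
    w=np.array([onplane(s,*x,z) for x in q[0]]);h=housing_frame(w)
    d=h-np.roll(h,1,0);L=np.linalg.norm(d,axis=1);a=np.degrees(np.arctan2(d[:,1],d[:,0]));a=(a+45)%90-45
    print(n,"px",q[0].round(1).tolist(),"c_housing",h.mean(0).round(1),"sides",L.round(1),"yaw",a.round(1));return s
E
python3 - <<'E'
from m import *
s=cover("side",(243,220));r=bot.read_state();print(r["ee_pos"],r["wrist_force"],housing_frame(r["ee_pos"]))
cv2.imwrite("pics/c3.png",cv2.resize(s["img"][120:300,150:350],None,fx=3,fy=3)[:,:,::-1])
E
```

```text
side px [[285.9, 223.5], [239.4, 248.1], [208.2, 219.0], [253.5, 198.2]] c_housing [ -3.1 156.1] sides [117.4 117.6 118.9 117.8] yaw [-7.8 -7.6 -7.7 -8.3]
[623.30916271 202.72630526  61.23150624] [0.85096258 0.47845181 0.53669844] [ 76.84009076 157.14035042]
```

Emit:
arm_command([
  [[1,-0.01,0,0,0],[1,-0.01,0,0,0],[1,0,0,-0.02,0],[1,0,0,-0.02,0],[1,0,0,-0.01,0],[1,0.02,0.02,0,0],[1,0.02,0.02,0,0],[1,0.02,0.02,0,0]],
])

```text
time: 7.13
ee_pos: [580.4, 261.5, 111.0]
ee_rot: [[-0.999, -0.035, -0.001], [-0.035, 0.999, -0.0], [0.001, -0.0, -1.0]]
wrist_force: [0.5, 1.2, -0.0]
finger_gap: 1.001
grasp_force: 0.0
```

Emit:
arm_command([
  [[1,0.02,0.02,0,0],[1,0.02,0.011,0,0],[1,0,0,0,-0.12],[1,0,0,0,-0.12],[1,0,0,0,-0.12],[1,0,0,0,-0.12],[1,0,0,0,-0.12],[1,0,0,0,-0.12]],
])

```text
time: 7.8
ee_pos: [539.8, 290.7, 110.9]
ee_rot: [[-0.723, -0.691, -0.001], [-0.691, 0.723, -0.001], [0.001, 0.0, -1.0]]
wrist_force: [-0.3, -0.4, 0.5]
finger_gap: 1.004
grasp_force: 0.0
```

Emit:
arm_command([
  [[1,0,0,0,-0.12],[1,0,0,0,-0.12],[1,0,0,0,-0.12],[1,0,0,0,-0.12],[1,0,0,0,-0.12],[1,0,0,0,-0.12],[1,0,0,0,-0.12],[1,0,0,0,-0.011]],
])

```text
time: 8.47
ee_pos: [539.8, 290.7, 110.8]
ee_rot: [[0.042, -0.999, -0.001], [-0.999, -0.042, -0.001], [0.001, 0.001, -1.0]]
wrist_force: [0.2, -0.3, -0.1]
finger_gap: 0.998
grasp_force: 0.0
```

Emit:
arm_command([
  [[1,0,0,0.01,0],[1,0,0,0.01,0],[1,0,0,0.01,0],[1,0,0,0.01,0],[1,0,0,0.006,0],[1,0,0,0.003,0],[1,0,0,0.001,0],[1,0,0,0,0]],
])

```text
time: 9.13
ee_pos: [540.2, 290.9, 61.1]
ee_rot: [[0.036, -0.999, -0.0], [-0.999, -0.036, -0.0], [0.0, 0.0, -1.0]]
wrist_force: [-0.2, -0.3, -0.3]
finger_gap: 0.996
grasp_force: 0.0
```

```bash
python3 - <<'E'
from m import *
s=cover("side",(245,222));t=cover("top",(235,187));r=bot.read_state();print(r["ee_pos"],r["ee_rot"].round(3),r["wrist_force"],housing_frame(r["ee_pos"]))
E
```

```text
side none
top px [[213.1, 162.0], [265.9, 168.6], [261.1, 223.3], [206.0, 215.4]] c_housing [ -1.7 156.8] sides [116.2 114.9 118.1 119.2] yaw [-7.8 -8.1 -5.7 -9. ]
[540.56580591 290.99010148  61.83142972] [[ 0.036 -0.999  0.001]
 [-0.999 -0.036  0.   ]
 [-0.    -0.001 -1.   ]] [ 0.80448885  0.05901944 -0.46341438] [ -2.77249895 248.23808023]
```

Emit:
arm_command([
  [[1,0.002,0,0,0],[1,0.003,0,0,0],[1,0.003,0,0,0],[1,0.003,0,0,0],[1,0.003,0,0,0],[1,0.003,0,0,0],[1,0.003,0,0,0],[1,0.003,0,0,0]],
])

```text
time: 9.9
ee_pos: [540.8, 267.9, 61.3]
ee_rot: [[0.037, -0.999, -0.0], [-0.999, -0.037, 0.0], [-0.0, 0.0, -1.0]]
wrist_force: [-2.7, 3.2, 1.0]
finger_gap: 0.998
grasp_force: 1.3
```

Emit:
arm_command([
  [[1,0.003,0,0,0],[1,0.003,0,0,0],[1,0.003,0,0,0],[1,0.003,0,0,0],[1,0.003,0,0,0],[1,0.003,0,0,0],[1,0.003,0,0,0],[1,0.003,0,0,0]],
])

```text
time: 10.57
ee_pos: [542.0, 243.6, 61.3]
ee_rot: [[0.036, -0.999, 0.0], [-0.999, -0.036, -0.0], [0.0, -0.0, -1.0]]
wrist_force: [0.9, 2.0, 0.5]
finger_gap: 1.001
grasp_force: 1.2
```

Emit:
arm_command([
  [[1,0.002,0,0,0],[1,0.002,0,0,0],[1,0.002,0,0,0],[1,0.001,0,0,0],[1,0.001,0,0,0],[1,0,0,0,0],[1,0,0,0,0],[1,0,0,0,0]],
])

```text
time: 11.23
ee_pos: [542.2, 235.7, 61.2]
ee_rot: [[0.036, -0.999, 0.0], [-0.999, -0.036, -0.001], [0.001, 0.0, -1.0]]
wrist_force: [0.8, 1.0, -0.2]
finger_gap: 1.0
grasp_force: 0.0
```

```bash
python3 - <<'E'
from m import *
s=cover("side",(260,212),lo=180);t=cover("top",(250,190));r=bot.read_state();print(r["ee_pos"],r["wrist_force"],housing_frame(r["ee_pos"]))
a=cv2.resize(s["img"][120:300,150:350],None,fx=2,fy=2);b=cv2.resize(t["img"][140:320,180:380],None,fx=2,fy=2)
cv2.imwrite("pics/c4.png",np.hstack([a,b])[:,:,::-1])
E
```

```text
side none
top px [[279.0, 160.7], [279.0, 216.3], [224.8, 214.7], [226.0, 162.5]] c_housing [  5.9 123.1] sides [114.3 119.6 116.  112.7] yaw [ 1.  -0.8 -2.5 -1.6]
[542.22000677 235.7409952   61.26250557] [-0.28957878  0.15289922 -0.06466953] [ -3.0474718  192.96489943]
```

View pics/c4.png

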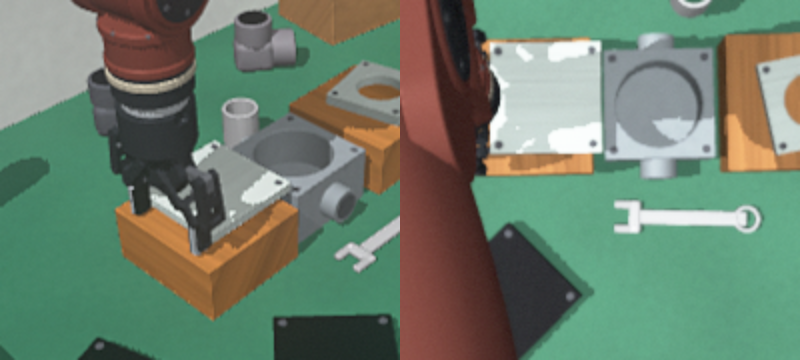

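The cover is now square to the housing, at about y = 122 and somewhat towards +x (top crop: cover's +x edge at row 41 against the housing's 47). I'll measure its edges precisely.

```bash
cat >> m.py <<'E'
def line(g,A,B,w=4,lo=.15,hi=.85):
    A,B=np.array(A,float),np.array(B,float);d=(B-A)/np.linalg.norm(B-A);n=np.array([-d[1],d[0]]);Q=[]
    for k in np.linspace(lo,hi,40):
        o=np.arange(-w,w+.01,.25);q=(A+k*(B-A)+o[:,None]*n).astype(np.float32)
        v=cv2.remap(g,q[:,:1],q[:,1:],cv2.INTER_LINEAR).ravel();Q.append(q[abs(np.gradient(v)).argmax()])
    vx,vy,x,y=cv2.fitLine(np.array(Q),cv2.DIST_HUBER,0,.01,.01).ravel();Q=np.array(Q)
    r=abs((Q-[x,y])@[-vy,vx]);return np.array([x,y]),np.array([vx,vy]),(r<.8).mean()
def hw(x,y,z,yaw=2.0):
    a=np.radians(yaw);return [Hc[0]+x*np.cos(a)-y*np.sin(a),Hc[1]+x*np.sin(a)+y*np.cos(a),z]
def edges(s,c,z,h=60,ch=0,w=4,names="+x -x +y -y"):
    """sub-pixel edges of a square centred c (housing frame), top at z"""
    g=s["img"][...,ch].astype(np.float32);out={}
    E={"+x":((h,-h),(h,h)),"-x":((-h,-h),(-h,h)),"+y":((-h,h),(h,h)),"-y":((-h,-h),(h,-h))}
    for k in names.split():
        A,B=[proj(s,hw(c[0]+p[0],c[1]+p[1],z)) for p in E[k]]
        p,v,q=line(g,A,B,w);P=housing_frame([onplane(s,*(p+d*v),z) for d in(-15,0,15)])
        d=P[2]-P[0];a=np.degrees(np.arctan2(d[1],d[0]));print(k,P[1].round(1),"dir",round((a+45)%90-45,1),"q",round(q,2))
E
python3 - <<'E'
from m import *
t=bot.snapshot("top");s=bot.snapshot("side")
for ch in(0,2): print("cover",ch);edges(t,(5,122),89,ch=ch,names="+x -x -y")
print("housing");edges(t,(0,0),70)
print("cover side");edges(s,(5,120),89,names="-x")
E
```

```text
cover 0
+x [ 70.1 125.2] dir -1.7 q 0.7
-x [-53.4 119.8] dir -2.2 q 0.82
-y [ 7.1 63.6] dir 1.1 q 1.0
cover 2
+x [ 66.4 124.1] dir -0.5 q 1.0
-x [-54.6 113.7] dir -0.9 q 1.0
-y [-1.9 63.5] dir 1.2 q 1.0
housing
+x [60.4 -6.8] dir 0.2 q 0.78
-x [-60.5   0.6] dir 1.2 q 0.9
+y [ 7.1 63.9] dir 1.2 q 1.0
-y [ -1.5 -59.4] dir -1.3 q 0.95
cover side
-x [-51.6 119.2] dir -7.1 q 0.62
```

Emit:
arm_command([
  [[1,-0.008,0,0,0],[1,-0.008,0,0,0],[1,0,0,-0.02,0],[1,0,0,-0.02,0],[1,0,0,-0.01,0],[1,0.018,-0.02,0,0],[1,0.018,-0.02,0,0],[1,0.018,-0.02,0,0]],
])

```text
time: 12.1
ee_pos: [604.4, 200.4, 111.6]
ee_rot: [[0.038, -0.999, 0.001], [-0.999, -0.038, 0.0], [-0.0, -0.001, -1.0]]
wrist_force: [0.3, 0.4, 0.3]
finger_gap: 1.003
grasp_force: 0.0
```

Emit:
arm_command([
  [[1,0.018,-0.02,0,0],[1,0.014,-0.014,0,0],[1,0,0,0,0.12],[1,0,0,0,0.12],[1,0,0,0,0.12],[1,0,0,0,0.12],[1,0,0,0,0.12],[1,0,0,0,0.12]],
])

```text
time: 12.77
ee_pos: [638.7, 169.9, 110.9]
ee_rot: [[-0.636, -0.772, -0.0], [-0.772, 0.636, -0.0], [0.0, 0.0, -1.0]]
wrist_force: [-0.2, -0.3, -0.7]
finger_gap: 0.998
grasp_force: 0.0
```

Emit:
arm_command([
  [[1,0,0,0,0.12],[1,0,0,0,0.12],[1,0,0,0,0.12],[1,0,0,0,0.12],[1,0,0,0,0.12],[1,0,0,0,0.12],[1,0,0,0,0.12],[1,0,0,0,0.011]],
])

```text
time: 13.43
ee_pos: [638.7, 169.9, 110.9]
ee_rot: [[-1.0, -0.031, -0.0], [-0.031, 1.0, -0.0], [0.0, -0.0, -1.0]]
wrist_force: [0.5, -0.4, -0.3]
finger_gap: 0.998
grasp_force: 0.0
```

Emit:
arm_command([
  [[1,0,0,0.01,0],[1,0,0,0.01,0],[1,0,0,0.01,0],[1,0,0,0.01,0],[1,0,0,0.006,0],[1,0,0,0.003,0],[1,0,0,0.001,0],[1,0,0,0,0]],
])

```text
time: 14.1
ee_pos: [638.6, 169.4, 61.1]
ee_rot: [[-0.999, -0.036, -0.0], [-0.036, 0.999, -0.0], [0.0, -0.0, -1.0]]
wrist_force: [-1.2, 0.2, 0.1]
finger_gap: 1.004
grasp_force: 0.0
```

```bash
python3 - <<'E'
from m import *
t=bot.snapshot("top");s=bot.snapshot("side");r=bot.read_state();print(r["ee_pos"],r["ee_rot"].round(3).tolist(),r["wrist_force"],housing_frame(r["ee_pos"]))
for n,i in(("top",t),("side",s)):
  for ch in(0,2): print(n,ch);edges(i,(6,123),89,ch=ch)
cv2.imwrite("pics/c5.png",np.hstack([cv2.resize(i["img"][120:300,170:370],None,fx=2,fy=2) for i in(s,t)])[:,:,::-1])
E
```

```text
[639.05852227 169.41807887  61.87850764] [[-0.999, -0.036, 0.001], [-0.036, 0.999, -0.0], [-0.001, -0.0, -1.0]] [ 0.63847138  0.20665852 -0.42302763] [ 91.41741589 123.30276978]
top 0
+x [ 68.6 122.9] dir -0.3 q 0.2
-x [-54.9 113.2] dir -0.8 q 0.28
+y [  4.4 182.2] dir -4.9 q 0.32
-y [ 6.4 64.1] dir -3.8 q 0.52
top 2
+x [ 64.6 122.8] dir -0.7 q 0.32
-x [-55.1 124.4] dir -5.1 q 0.2
+y [ 10.1 184.5] dir -4.4 q 0.28
-y [ 8.1 65.5] dir -4.7 q 0.45
side 0
+x [ 66.5 127. ] dir 0.6 q 0.98
-x [-54.8 127.7] dir 0.7 q 1.0
+y [  3.8 181.7] dir -0.1 q 0.98
-y [ 8.6 60.6] dir 0.2 q 0.98
side 2
+x [ 66.1 128.1] dir 0.3 q 0.98
-x [-56.8 126.5] dir 0.8 q 0.62
+y [  4.  189.4] dir 0.2 q 1.0
-y [ 8.6 60.6] dir 0.2 q 0.98
```

View pics/c5.png

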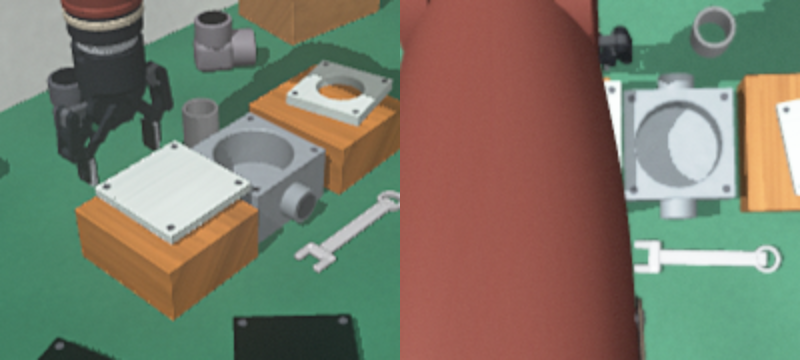

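The side view shows the cover square on its block, with centre x = +5.9. The fingers are ready on its +x side.

Emit:
arm_command([
  [[1,0.002,0,0,0],[1,0.002,0,0,0],[1,0.002,0,0,0],[1,0.002,0,0,0],[1,0.002,0,0,0],[1,0.001,0,0,0],[1,0.001,0,0,0],[1,0.001,0,0,0]],
])

```text
time: 14.87
ee_pos: [625.6, 168.9, 61.3]
ee_rot: [[-0.999, -0.036, 0.0], [-0.036, 0.999, -0.0], [-0.0, -0.0, -1.0]]
wrist_force: [0.2, 0.5, -0.2]
finger_gap: 1.001
grasp_force: 0.0
```

Emit:
arm_command([
  [[1,0.001,0,0,0],[1,0.001,0,0,0],[1,0.001,0,0,0],[1,0.001,0,0,0],[1,0.001,0,0,0],[1,0.001,0,0,0],[1,0,0,0,0],[1,0,0,0,0]],
])

```text
time: 15.53
ee_pos: [619.5, 168.7, 61.3]
ee_rot: [[-0.999, -0.036, -0.0], [-0.036, 0.999, -0.0], [0.0, -0.0, -1.0]]
wrist_force: [0.6, -0.3, 1.0]
finger_gap: 1.0
grasp_force: 0.3
```

```bash
python3 - <<'E'
from m import *
s=bot.snapshot("side");r=bot.read_state();print(r["wrist_force"],housing_frame(r["ee_pos"]))
edges(s,(2,121),89,ch=0)
E
```

```text
[ 0.35660327 -0.73845059  0.45928658] [ 71.85503079 123.26468263]
+x [ 60.3 124. ] dir -0.2 q 1.0
-x [-60.7 127.8] dir -0.2 q 1.0
+y [-10.2 181.7] dir -0.1 q 0.98
-y [-8.2 61. ] dir 0.0 q 1.0
```

The cover is centred in x (edges at +60.3 and −60.7) and square. Next, the +y side for the final push.

Emit:
arm_command([
  [[1,-0.009,0,0,0],[1,-0.009,0,0,0],[1,0,0,-0.02,0],[1,0,0,-0.02,0],[1,0,0,-0.01,0],[1,0.02,0.02,0,0],[1,0.02,0.02,0,0],[1,0.02,0.02,0,0]],
])

```text
time: 16.25
ee_pos: [574.8, 227.5, 111.2]
ee_rot: [[-0.999, -0.035, 0.0], [-0.035, 0.999, -0.0], [-0.0, -0.0, -1.0]]
wrist_force: [0.0, -0.2, -0.3]
finger_gap: 0.998
grasp_force: 0.0
```

Emit:
arm_command([
  [[1,0.02,0.02,0,0],[1,0.01,0.011,0,0],[1,0,0,0,-0.12],[1,0,0,0,-0.12],[1,0,0,0,-0.12],[1,0,0,0,-0.12],[1,0,0,0,-0.12],[1,0,0,0,-0.12]],
])

```text
time: 16.92
ee_pos: [544.6, 256.9, 111.2]
ee_rot: [[-0.723, -0.69, 0.0], [-0.69, 0.723, -0.0], [0.0, -0.0, -1.0]]
wrist_force: [-0.4, 1.2, -0.1]
finger_gap: 1.0
grasp_force: 0.0
```

Emit:
arm_command([
  [[1,0,0,0,-0.12],[1,0,0,0,-0.12],[1,0,0,0,-0.12],[1,0,0,0,-0.12],[1,0,0,0,-0.12],[1,0,0,0,-0.12],[1,0,0,0,-0.12],[1,0,0,0,-0.011]],
])

```text
time: 17.58
ee_pos: [544.6, 256.9, 111.1]
ee_rot: [[0.042, -0.999, -0.0], [-0.999, -0.042, -0.0], [0.0, 0.0, -1.0]]
wrist_force: [-1.2, -0.2, -0.4]
finger_gap: 1.002
grasp_force: 0.0
```

Emit:
arm_command([
  [[1,0,0,0.01,0],[1,0,0,0.01,0],[1,0,0,0.01,0],[1,0,0,0.01,0],[1,0,0,0.006,0],[1,0,0,0.003,0],[1,0,0,0.001,0],[1,0,0,0,0]],
])

```text
time: 18.25
ee_pos: [544.4, 257.0, 61.1]
ee_rot: [[0.036, -0.999, -0.0], [-0.999, -0.036, -0.0], [0.0, 0.0, -1.0]]
wrist_force: [0.2, -0.9, -0.1]
finger_gap: 1.002
grasp_force: 0.0
```

```bash
python3 - <<'E'
from m import *
s=bot.snapshot("top");r=bot.read_state();print(r["ee_rot"].round(3).tolist(),r["wrist_force"],housing_frame(r["ee_pos"]),r["ee_pos"])
edges(s,(0,123),89,ch=0);edges(s,(0,123),89,ch=2)
E
```

```text
[[0.036, -0.999, 0.0], [-0.999, -0.036, 0.0], [-0.0, -0.0, -1.0]] [0.19788636 0.3880218  0.17787354] [1.00155610e-01 2.14231043e+02] [544.623539   257.10403505  61.55479165]
+x [ 60.5 125.3] dir 1.5 q 0.22
-x [-61.4 116.2] dir 6.1 q 0.9
+y [  0.4 183.9] dir -2.8 q 0.9
-y [-1.5 63.7] dir 1.4 q 1.0
+x [ 60.6 125.9] dir 1.3 q 1.0
-x [-61.  121.4] dir -0.8 q 1.0
+y [  0.4 182.8] dir -0.5 q 1.0
-y [-1.5 63.7] dir 1.4 q 1.0
```

Emit:
arm_command([
  [[1,0.002,0,0,0],[1,0.003,0,0,0],[1,0.003,0,0,0],[1,0.003,0,0,0],[1,0.003,0,0,0],[1,0.003,0,0,0],[1,0.003,0,0,0],[1,0.003,0,0,0]],
])

```text
time: 18.97
ee_pos: [545.3, 234.0, 61.3]
ee_rot: [[0.036, -0.999, 0.0], [-0.999, -0.036, 0.001], [-0.001, -0.0, -1.0]]
wrist_force: [-0.5, 2.9, 0.3]
finger_gap: 0.999
grasp_force: 1.3
```

Emit:
arm_command([
  [[1,0.003,0,0,0],[1,0.003,0,0,0],[1,0.003,0,0,0],[1,0.003,0,0,0],[1,0.003,0,0,0],[1,0.003,0,0,0],[1,0.003,0,0,0],[1,0.003,0,0,0]],
])

```text
time: 19.63
ee_pos: [546.2, 209.8, 61.3]
ee_rot: [[0.036, -0.999, 0.0], [-0.999, -0.036, 0.0], [-0.0, -0.0, -1.0]]
wrist_force: [0.3, 2.6, 1.5]
finger_gap: 1.0
grasp_force: 1.4
```

Emit:
arm_command([
  [[1,0.003,0,0,0],[1,0.003,0,0,0],[1,0.003,0,0,0],[1,0.003,0,0,0],[1,0.003,0,0,0],[1,0.003,0,0,0],[1,0.003,0,0,0],[1,0.003,0,0,0]],
])

```text
time: 20.3
ee_pos: [547.0, 185.8, 61.3]
ee_rot: [[0.036, -0.999, 0.0], [-0.999, -0.036, -0.0], [0.0, -0.0, -1.0]]
wrist_force: [0.2, 2.6, 0.8]
finger_gap: 1.001
grasp_force: 1.5
```

Emit:
arm_command([
  [[1,0.003,0,0,0],[1,0.003,0,0,0],[1,0.003,0,0,0],[1,0.003,0,0,0],[1,0.002,0,0,0],[1,0.001,0,0,0],[1,0,0,0,0],[1,0,0,0,0]],
])

```text
time: 20.97
ee_pos: [547.6, 170.7, 61.2]
ee_rot: [[0.036, -0.999, -0.0], [-0.999, -0.036, -0.001], [0.001, 0.0, -1.0]]
wrist_force: [0.1, 0.0, 1.1]
finger_gap: 0.995
grasp_force: 0.0
```

```bash
python3 - <<'E'
from m import *
t=bot.snapshot("top");s=bot.snapshot("side");r=bot.read_state();e=housing_frame(r["ee_pos"]);print(r["wrist_force"],e)
c=(0,e[1]-71.5);
print("top");edges(t,c,89,ch=0);edges(t,c,89,ch=2)
print("side");edges(s,c-np.array([0,2]),89,ch=0,names="+x -x -y")
print("housing");edges(t,(0,0),70,names="-x -y")
cv2.imwrite("pics/c6.png",np.hstack([cv2.resize(i["img"][120:300,190:390],None,fx=2,fy=2) for i in(s,t)])[:,:,::-1])
E
```

```text
[ 0.13657797 -0.32624419 -0.6956846 ] [-2.63888565e-02  1.27917704e+02]
top
+x [60.6 58.5] dir -0.1 q 0.88
-x [-61.8  48.2] dir 6.9 q 0.4
+y [  0.4 108.7] dir -3.1 q 0.7
-y [ 1.1 -1.7] dir -0.5 q 0.95
+x [60.6 54.8] dir -0.9 q 0.9
-x [-59.9  56.6] dir -0.2 q 0.88
+y [  5.2 109.2] dir -5.5 q 0.45
-y [ 0.4 -1.7] dir -0.7 q 0.9
side
+x [57.2 56.3] dir -0.2 q 0.12
-x [-64.   55.4] dir 7.0 q 0.48
-y [-4.8 -4.3] dir 0.8 q 0.98
housing
-x [-59.8  -6.8] dir -1.3 q 0.8
-y [  1.1 -59.5] dir -1.1 q 0.95
```

View pics/c6.png

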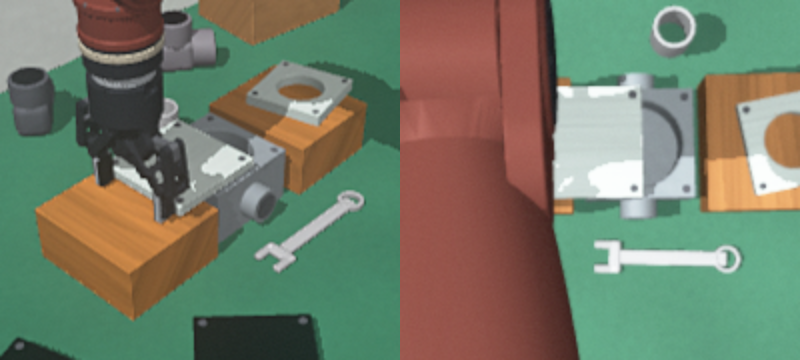

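The cover's front edge is over the bore (y = −1.7), the cover is centred in x and square, and the housing hasn't moved. Continuing more slowly.

Emit:
arm_command([
  [[1,0.0025,0,0,0],[1,0.0025,0,0,0],[1,0.0025,0,0,0],[1,0.0025,0,0,0],[1,0.0025,0,0,0],[1,0.0025,0,0,0],[1,0.0025,0,0,0],[1,0.0025,0,0,0]],
])

```text
time: 21.73
ee_pos: [548.3, 150.9, 61.3]
ee_rot: [[0.036, -0.999, -0.0], [-0.999, -0.036, -0.0], [0.0, 0.0, -1.0]]
wrist_force: [0.2, 1.9, 0.9]
finger_gap: 1.001
grasp_force: 1.3
```

Emit:
arm_command([
  [[1,0.0025,0,0,0],[1,0.0025,0,0,0],[1,0.0025,0,0,0],[1,0.0025,0,0,0],[1,0.002,0,0,0],[1,0.002,0,0,0],[1,0.002,0,0,0],[1,0.002,0,0,0]],
])

```text
time: 22.4
ee_pos: [549.0, 133.0, 61.4]
ee_rot: [[0.036, -0.999, 0.0], [-0.999, -0.036, -0.0], [0.0, -0.0, -1.0]]
wrist_force: [-0.6, 2.6, 1.6]
finger_gap: 0.999
grasp_force: 1.7
```

Emit:
arm_command([
  [[1,0.001,0,0,0],[1,0.001,0,0,0],[1,0.001,0,0,0],[1,0.001,0,0,0],[1,0.001,0,0,0],[1,0.001,0,0,0],[1,0.001,0,0,0],[1,0,0,0,0]],
])

```text
time: 23.07
ee_pos: [549.3, 126.0, 61.4]
ee_rot: [[0.036, -0.999, 0.0], [-0.999, -0.036, -0.0], [0.0, -0.0, -1.0]]
wrist_force: [0.9, 3.0, 2.4]
finger_gap: 0.998
grasp_force: 1.6
```

```bash
python3 - <<'E'
from m import *
t=bot.snapshot("top");s=bot.snapshot("side");r=bot.read_state();e=housing_frame(r["ee_pos"]);print(r["wrist_force"],e)
for z in(84,):
  edges(t,(0,e[1]-71.5),z,ch=0,names="+x -x -y",w=5)
cv2.imwrite("pics/c7.png",np.hstack([cv2.resize(i["img"][120:300,190:390],None,fx=2,fy=2) for i in(s,t)])[:,:,::-1])
E
```

```text
[-0.4021893   2.05549939  1.60684103] [ 0.19250453 83.02931342]
+x [61.5  3.3] dir 1.4 q 0.55
-x [-60.5   5.5] dir -1.9 q 0.55
-y [ -1.5 -54.2] dir -9.3 q 0.3
```

View pics/c7.png

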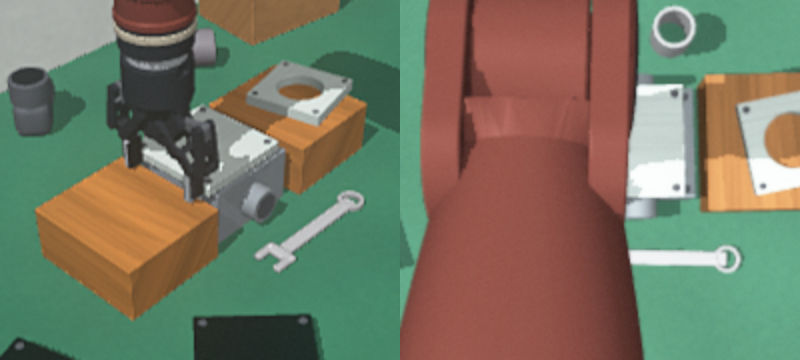

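The front has just tipped into the bore with about 11 mm to go. I'll continue in small steps and watch the force.

Emit:
arm_command([
  [[1,0.001,0,0,0],[1,0.001,0,0,0],[1,0.001,0,0,0],[1,0.001,0,0,0],[1,0.001,0,0,0],[1,0.001,0,0,0],[1,0,0,0,0]],
])

```text
time: 23.75
ee_pos: [549.5, 119.6, 61.3]
ee_rot: [[0.036, -0.999, 0.0], [-0.999, -0.036, -0.001], [0.001, -0.0, -1.0]]
wrist_force: [-1.0, 0.5, -0.2]
finger_gap: 0.996
grasp_force: 0.1
```

Emit:
arm_command([
  [[1,0.001,0,0,0],[1,0.001,0,0,0],[1,0.001,0,0,0],[1,0,0,0,0]],
])

```text
time: 24.08
ee_pos: [549.3, 116.7, 60.8]
ee_rot: [[0.036, -0.999, -0.001], [-0.999, -0.036, -0.001], [0.001, 0.001, -1.0]]
wrist_force: [0.2, 0.3, 0.5]
finger_gap: 1.002
grasp_force: 0.1
```

```bash
python3 - <<'E'
from m import *
t=bot.snapshot("top");r=bot.read_state();e=housing_frame(r["ee_pos"]);print(r["wrist_force"],e)
for z in(82,):
  edges(t,(0,e[1]-71.5),z,ch=0,names="-y",w=5);edges(t,(0,e[1]-71.5),z,ch=2,names="-y",w=5)
E
```

```text
[ 0.91962736 -0.12645766 -0.2445795 ] [-6.78693787e-02  7.37838903e+01]
-y [ -1.5 -57.1] dir 0.7 q 0.95
-y [ -8.4 -57.1] dir 0.6 q 0.95
```

Emit:
arm_command([
  [[1,0.001,0,0,0],[1,0.001,0,0,0],[1,0,0,0,0],[1,0,0,0,0]],
])

```text
time: 24.47
ee_pos: [549.7, 115.0, 61.4]
ee_rot: [[0.036, -0.999, 0.0], [-0.999, -0.036, -0.0], [0.0, -0.0, -1.0]]
wrist_force: [-0.8, -0.2, -0.5]
finger_gap: 0.997
grasp_force: 0.0
```

```bash
python3 - <<'E'
from m import *
t=bot.snapshot("top");s=bot.snapshot("side");r=bot.read_state();e=housing_frame(r["ee_pos"]);print(r["wrist_force"],r["grasp_force"],e)
edges(t,(0,e[1]-71.5),82,ch=0,names="-y",w=5);edges(s,(0,e[1]-74),82,ch=0,names="-x -y",w=5)
cv2.imwrite("pics/c8.png",cv2.resize(s["img"][140:260,220:370],None,fx=4,fy=4,interpolation=cv2.INTER_CUBIC)[:,:,::-1])
E
```

```text
[0.32170499 0.36292197 0.56749406] 0.0 [ 0.24007408 72.03836225]
-y [ -8.4 -58.1] dir 1.7 q 1.0
-x [-64.7   2.2] dir 8.4 q 0.5
-y [ -2.7 -57.7] dir 5.1 q 0.68
```

View pics/c8.png

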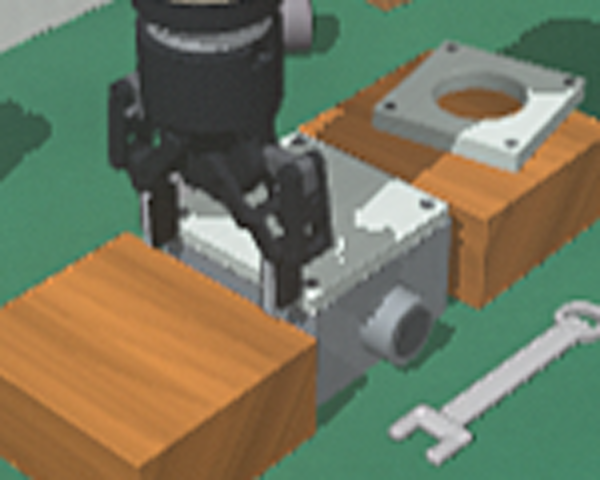

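The cover looks dropped flush onto the housing, and the force is zero. I'll retreat for a clear look.

Emit:
arm_command([
  [[1,-0.005,0,0,0],[1,-0.01,0,0,0],[1,-0.01,0,0,0],[1,0,0,-0.03,0],[1,0,0,-0.04,0],[1,0,0,-0.04,0],[1,0,0,-0.03,0],[1,-0.04,0,0,0]],
])

```text
time: 25.23
ee_pos: [551.0, 177.4, 209.0]
ee_rot: [[0.032, -0.999, 0.011], [-0.999, -0.032, -0.001], [0.001, -0.01, -1.0]]
wrist_force: [2.2, 0.2, -0.3]
finger_gap: 1.0
grasp_force: 0.0
```

Emit:
arm_command([
  [[1,-0.04,0,0,0],[1,-0.04,0,0,0],[1,-0.04,0,0,0],[1,-0.04,0,0,0],[1,-0.04,0,0,0],[1,-0.03,0,0,0],[1,0,0,0,0],[1,0,0,0,0]],
])

```text
time: 25.9
ee_pos: [537.5, 412.5, 200.5]
ee_rot: [[0.04, -0.999, -0.001], [-0.999, -0.04, -0.0], [0.0, 0.001, -1.0]]
wrist_force: [0.2, -1.0, -0.2]
finger_gap: 1.002
grasp_force: 0.0
```

```bash
python3 - <<'E'
from m import *
t=bot.snapshot("top");s=bot.snapshot("side");r=bot.read_state();print(r["wrist_force"],r["ee_pos"])
for ch in(0,2):
  print("cover top",ch);edges(t,(0,1),82,ch=ch,w=3)
  print("cover side",ch);edges(s,(0,-1.5),82,ch=ch,w=3)
a=cv2.resize(s["img"][150:250,230:360],None,fx=3,fy=3,interpolation=cv2.INTER_CUBIC);b=cv2.resize(t["img"][140:240,250:380],None,fx=3,fy=3,interpolation=cv2.INTER_CUBIC)
cv2.imwrite("pics/c9.png",np.hstack([a,b])[:,:,::-1])
E
```

```text
[ 0.42824186 -1.00215951  0.29210453] [538.46140969 410.20722301 201.05215681]
cover top 0
+x [60.1 -0.4] dir 1.0 q 1.0
-x [-60.5   3.1] dir -0.1 q 1.0
+y [ 1.9 62.7] dir -0.8 q 1.0
-y [ -6.9 -57.5] dir -0.3 q 0.95
cover side 0
+x [59.5 -0.1] dir 1.1 q 0.82
-x [-60.9   3.2] dir 0.2 q 1.0
+y [-9.8 60.8] dir -0.0 q 1.0
-y [ -1.1 -58.3] dir -0.1 q 0.85
cover top 2
+x [60.1 -0.4] dir 1.0 q 1.0
-x [-60.5   3.1] dir -0.1 q 1.0
+y [ 3.  62.6] dir -0.8 q 1.0
-y [ -3.3 -57.2] dir 0.5 q 1.0
cover side 2
+x [59.4 -0. ] dir 0.9 q 0.82
-x [-60.7   2.3] dir -0.0 q 1.0
+y [-4.5 60.9] dir -0.1 q 1.0
-y [ -1.8 -60.5] dir -0.0 q 1.0
```

View pics/c9.png

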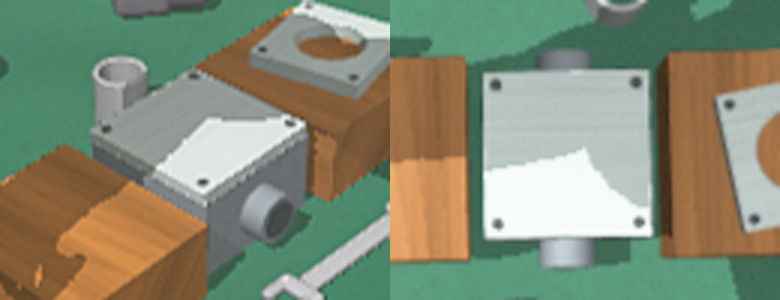

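From above the cover is centred in x and its sides measure 120 mm, but it sits about 2 mm towards +y, at the edge of the clearance. I'll go back the same way and nudge it 2 mm to be sure it is off the chamfer.

Emit:
arm_command([
  [[1,0.04,0,0,0],[1,0.04,0,0,0],[1,0.04,0,0,0],[1,0.04,0,0,0],[1,0.04,0,0,0],[1,0.04,0,0,0],[1,0.02,0,0,0],[1,0.01,0,0,0]],
])

```text
time: 26.67
ee_pos: [548.7, 136.3, 201.7]
ee_rot: [[0.032, -0.999, 0.001], [-0.999, -0.032, -0.001], [0.001, -0.001, -1.0]]
wrist_force: [0.4, -0.3, 0.5]
finger_gap: 0.997
grasp_force: 0.0
```

Emit:
arm_command([
  [[1,0,0,0.03,0],[1,0,0,0.03,0],[1,0,0,0.03,0],[1,0,0,0.02,0],[1,0,0,0.015,0],[1,0,0,0.01,0],[1,0,0,0.005,0],[1,0,0,0,0]],
])

```text
time: 27.33
ee_pos: [548.2, 140.1, 60.7]
ee_rot: [[0.036, -0.999, -0.001], [-0.999, -0.036, -0.0], [-0.0, 0.001, -1.0]]
wrist_force: [-0.6, 0.8, 0.8]
finger_gap: 0.996
grasp_force: 0.0
```

Emit:
arm_command([
  [[1,0.004,0,0,0],[1,0.004,0,0,0],[1,0.004,0,0,0],[1,0.004,0,0,0],[1,0.003,0,0,0],[1,0.002,0,0,0],[1,0.001,0,0,0],[1,0.001,0,0,0]],
])

```text
time: 28.0
ee_pos: [549.6, 116.9, 61.3]
ee_rot: [[0.036, -0.999, 0.0], [-0.999, -0.036, -0.0], [0.0, -0.0, -1.0]]
wrist_force: [0.0, 0.0, 0.1]
finger_gap: 1.0
grasp_force: 0.0
```

Emit:
arm_command([
  [[1,0.001,0,0,0],[1,0.001,0,0,0],[1,0.001,0,0,0],[1,0,0,0,0]],
])

```text
time: 28.33
ee_pos: [549.6, 114.3, 61.2]
ee_rot: [[0.037, -0.999, -0.0], [-0.999, -0.037, 0.0], [-0.0, 0.0, -1.0]]
wrist_force: [-0.7, 2.0, -0.1]
finger_gap: 0.998
grasp_force: 0.7
```

```bash
python3 - <<'E'
from m import *
t=bot.snapshot("top");r=bot.read_state();print(r["wrist_force"],r["grasp_force"],housing_frame(r["ee_pos"]))
edges(t,(0,1),82,ch=2,w=3,names="-y")
E
```

```text
[-0.2271501   0.46665586  0.49084501] 0.758339520757545 [ 0.1038346  71.35827908]
-y [  0.4 -58.6] dir 0.4 q 1.0
```

Emit:
arm_command([
  [[1,0.0005,0,0,0],[1,0.0005,0,0,0],[1,0,0,0,0],[1,0,0,0,0]],
])

```text
time: 28.72
ee_pos: [549.7, 113.2, 61.3]
ee_rot: [[0.036, -0.999, -0.0], [-0.999, -0.036, 0.0], [-0.0, 0.0, -1.0]]
wrist_force: [-0.7, 2.0, 0.1]
finger_gap: 0.999
grasp_force: 1.2
```

Emit:
arm_command([
  [[1,-0.005,0,0,0],[1,-0.01,0,0,0],[1,-0.01,0,0,0],[1,0,0,-0.03,0],[1,0,0,-0.04,0],[1,0,0,-0.04,0],[1,0,0,-0.03,0],[1,-0.04,0,0,0]],
])

```text
time: 29.38
ee_pos: [551.1, 175.2, 209.0]
ee_rot: [[0.032, -0.999, 0.011], [-1.0, -0.032, -0.001], [0.002, -0.01, -1.0]]
wrist_force: [1.2, -0.2, 0.6]
finger_gap: 1.001
grasp_force: 0.0
```

Emit:
arm_command([
  [[1,-0.04,0,0,0],[1,-0.04,0,0,0],[1,-0.04,0,0,0],[1,-0.04,0,0,0],[1,-0.04,0,0,0],[1,-0.03,0,0,0],[1,0,0,0,0],[1,0,0,0,0]],
])

```text
time: 30.05
ee_pos: [537.7, 410.3, 200.4]
ee_rot: [[0.04, -0.999, -0.001], [-0.999, -0.04, -0.001], [0.001, 0.001, -1.0]]
wrist_force: [-0.4, -0.3, -1.4]
finger_gap: 1.0
grasp_force: 0.0
```

```bash
python3 - <<'E'
from m import *
t=bot.snapshot("top");s=bot.snapshot("side");print(bot.read_state()["wrist_force"])
print("top");edges(t,(0,1),82,ch=2,w=3);print("side");edges(s,(0,-1),82,ch=2,w=3)
def cor(i,c):
    g=i["img"][...,2].astype(np.float32);P=[proj(i,hw(c[0]+a,c[1]+b,82)) for a,b in((60,60),(60,-60),(-60,-60),(-60,60))]
    L=[(lambda p,v,q:np.cross([*p,1],[*(p+v),1]))(*line(g,P[k],P[(k+1)%4],3)) for k in range(4)]
    return [(lambda r:r[:2]/r[2])(np.cross(L[k-1],L[k])) for k in range(4)]
for a,b in zip(cor(t,(0,1)),cor(s,(0,-1))): print([np.round(x,1) for x in two(t,a,s,b)])
# housing feature unmoved? compare stub / lower region with the first picture
S=pickle.load(open("s0.pkl","rb"))
for n,i,(y0,y1,x0,x1) in(("top",t,(219,232,298,322)),("side",s,(206,236,296,332))):
    a,b=[cv2.cvtColor(k["img"],cv2.COLOR_RGB2GRAY)[y0:y1,x0:x1].astype(np.float32) for k in(S[n],i)];print(n,cv2.phaseCorrelate(a,b))
E
```

```text
[-5.52118325e-02 -1.80487465e-04  6.02949253e-01]
top
+x [59.9  3.3] dir 1.1 q 1.0
-x [-60.5  -0.6] dir -0.4 q 0.85
+y [-2.4 60.5] dir -0.9 q 1.0
-y [  7.1 -58.7] dir 0.5 q 0.98
side
+x [59.3 -0.6] dir 1.0 q 0.82
-x [-60.8   0.2] dir 0.2 q 1.0
+y [-1.6 59. ] dir -1.2 q 0.95
-y [ -2.9 -62.2] dir -1.1 q 0.98
[array([608.3, 103.9,  82.6]), np.float64(2.0)]
[array([613.7, -14.6,  84.3]), np.float64(4.0)]
[array([493. , -18.9,  82.8]), np.float64(0.3)]
[array([489.3, 101.8,  82.2]), np.float64(1.5)]
top ((-0.22531965257722142, 0.7033953005350027), 0.9446688195069631)
side ((0.2612073273543878, 0.17132019669661958), 0.668733474943373)
```

The cover is seated: its corners are at z ≈ 82–83 (82 when home), it is centred within about 1 mm and aligned, and the housing hasn't moved. Handing in.

```bash
python3 -c "
from cell import bot
print(bot.finish_job())"
```

```text
the job is handed in; nothing more can be done
None
```

I slid the cover onto the housing and handed the job in at about 30 s; by the last camera measurements it sits home, centred to about 1 mm and square, with the housing where it began (the hand-in returned no verdict).

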